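# Load the rinse shaker and wind it up

## Robot

A 7-joint arm with a two-finger parallel gripper is mounted at the origin on the work surface. World frame = base frame: x ahead of the robot, y to its left, z up, the work surface at z = 0. Lengths are in m, angles in rad, forces in N, time in s.
With the tool pointing down it reaches from about 0.4 to 0.85 m from the base axis. Payload 6.9 kg.
Tool frame: the origin (TCP) lies midway between the tips of the shut fingers; the grasp point (between the pads) lies 19 mm behind it (env.hold_point_z is the distance from the TCP to the grasp point, in m); z points along the fingers, y is the line along which they close (so a half turn about z gives the same grasp; the last joint's range is limited). The gripper opens to 85 mm and grips with 20 to 120 N. Pads are 22 mm wide; open, the fingers measure 114 mm over their backs; the gripper's body (76 mm by 85 mm) begins 54 mm behind the grasp point. The pads swing forward as they close: fully open they stand 13 mm farther back than shut.
Start: joints at [-1.115, 0.507, -0.238, 1.5, 0.126, 1.149, -0.155], TCP at [0.214, 0.587, 0.231] pointing down, gripper open.
Joint ranges: [-3.08, 3.08], [-0.24, 2.05], [-1.43, 1.35], [0, 2.5], [-1.52, 4.66], [0.17, 1.96], [-2.89, 2.89]. Speed limits (rad/s): [2.39, 2.39, 3.14, 3.14, 3.14, 3.14, 3.14].

## Interface

Orientations are given as a unit quaternion [w, x, y, z].
In Python, from station import env gives the robot as it stands.
- The arm moves only by the shell command python3 -m jog 'ROWS'. ROWS is a JSON object of lists of equal length, an entry for each row: "delta_rot": the turn, a rotation vector about the tool's x, y, z in degrees, a list of three; "dp": the shift along the tool's x, y, z in m, a list of three; "hand": the closure, from -1 (fully open) to 1 (shut). In form: {"delta_rot": [[rx, ry, rz], ...], "dp": [[tx, ty, tz], ...], "hand": [hand, ...]}. A call has 1 to 10 rows; each row is the pose to reach, as a shift and turn from the pose commanded when the call began, along the tool's axes at that moment; what a row does not reach only later rows make up. A row lasts 1/10 s, in which the tool goes at most 50 mm and 8.59 degrees, less where a joint would pass 70% of its speed; a pose out of reach is approached as far as the arm can. A call with a gripper value outside its range is refused whole. The fingers move at their own pace and stop on an object; the grip force is fixed at half the most. Time passes only in rows, so rows that repeat a pose let the fingers close. It gives the time, the measured TCP pose, the force, the opening and the grip force at its end, in the units of the state.
- env.get_obs(): the state, without advancing time (a new reading comes with each control period).
- env.snapshot(name): name is "scene" or "top" or "wrist"; returns a dict with "frame" (400x640x3 uint8, red, green, blue), "fov_y" (degrees; the focal length in pixels is half the picture's height over the tangent of half this angle, whatever the lens; pixels are square), "cx", "cy" (the principal point, pixels), "pose" (4x4, takes a point from camera to world coordinates); the wrist camera has in their place "tool_from_camera" (4x4, takes a point from camera to tool coordinates, whose origin is the TCP and whose axes are the flange's). Camera axes: x right, y up, looking along -z (the intrinsics and any distortion apply to the point x, -y, -z); pixel columns grow to the right and rows downward; lengths in m; the calibration is good to about 2 mm. A picture is of the moment at which its call begins: read the wrist's pose just before it. There is no depth.
- env.hand_in(): hands the job in; it is judged then, once.
Trained networks look in a picture, given as the dict that the camera call returned (one of the last four; its "shot" number tells which), for a name from the list of things; names that differ only in an ending like _2 or _b are one class to them, and where a whole thing is asked for, a point or a joint stands for the part that bears it (a point fixed in the world has none). Each returns a list of dicts, best first, with "score" (0 to 1); they miss things now and then, are a little off and sometimes report something else, mostly with a low value. They report only what shows in the picture. A call takes as long as a camera call.
- env.look_for(picture, query): "box" ([left, top, right, bottom] as shares, 0 to 1, of the picture: columns of its width, rows of its height, round what is visible of it).
The state is a dict: "time": time; "joints": joint angles; "joint_velocities": joint speeds; "effort": joint torques, N m; "eef_pos": TCP position; "tool_rot": TCP orientation; "contact_force": force on the tool from outside, world axes, zero at the start; "ft_torque": the same for the moment, N m; "width": opening from 0.0 (shut) to 1.0 (fully open); "gripper_force": force on a finger pad.
Only numpy, scipy, OpenCV 4.12 (cv2) and the standard library are available. Lean on these libraries where they do the work, as an engineer would, in place of code of your own. Each camera call takes 0.05 s, during which the arm holds its last target. There are 200 camera calls.

## Task

Set the two steel regulator barrels upright in the two empty cells of the clockwork rinse shaker, one in each cell, lowering them gently rather than letting them fall in. Then wind the shaker's wing key clockwise, turn by turn, until its pointer comes up against the stop post, and let go. Leave the bottle, the jar and the wrench where they are.

Things in the scene. Friction and masses are not known exactly. Their poses are not given: they have to be found in the camera images.
- shaker: Clockwork rinse shaker fixed to the bench. Origin: centre of the underside of its grey base, 150 x 320 x 12 mm; z up, y along the 320 mm. At +y an aluminium spring housing (120 x 110 mm, top 72 mm above the bench), the wing key on top, on a vertical axis at (0, +90 mm). At -y a low steel tray (130 x 172 mm, rim 34 mm above the bench) with two square grey cells at (0, -32) and (0, -108 mm).
- cell1 (a point): Centre of the inner floor of the cell nearer the key, 20 mm above the bench. Cell: 48 x 48 mm inside, walls 5 mm, sides along the shaker's x and y, rim 68 mm above the bench (48 mm deep), open on top. Axes as the shaker's.
- cell2 (a point): Centre of the inner floor of the other cell, farther from the key; same sizes as cell1.
- key (a joint): Wind of the key, rad: 0 run down, 4.4 fully wound, pointer at the stop post; grows clockwise seen from above. At 0 the blade lies along the shaker's x axis, the pointer at its foot pointing to the shaker's -x. The spring resists ever harder (0.2 N m at first, 0.32 N m at the end), but a stiff clutch keeps the key where it is let go.
- key_grip (a point): On the key's vertical axis at mid blade height, 124 mm above the bench; turns with the key, x along the blade, away from the pointer. Blade: upright steel plate with rounded wings, 72 mm long, 10 mm thick, 102 to 140 mm above the bench. At its foot, 82 to 89 mm above the bench, a flat pointer 9 mm wide reaches 52 mm out from the axis, along the blade.
- stop_post (a point): Top of the steel stop post, 8 mm across, that rises 22 mm from the housing's top, 46 mm from the key's axis; the pointer lies beside it when the key is fully wound.
- barrel1: Steel regulator barrel, a round cylinder 36 mm across and 98 mm high, with a shallow groove below its cap, about 0.35 kg, standing upright on the bench. Origin: centre of its underside; z up its length.
- barrel2: The other barrel, the same as barrel1; either may go in either cell.
- bottle: Black drinking bottle, 70 mm across, 170 mm high, standing; origin at the centre of its underside. To be left alone.
- jar: Jar with a lid, 60 mm across, 70 mm high, standing; origin at the centre of its underside. To be left alone.
- wrench: Steel wrench 180 mm long lying on the bench; origin in its middle, on the bench, x along its length. To be left alone.

How it is judged:
On the way, in this order (a step that is already met when the one before it is completed fails the run):
1. both barrels stand upright in the cells, one in each, released ((((distance between barrel1 and cell1 below 0.013 m and angle between barrel1's own z axis and vertical below 0.12 rad and contact force between the fingers and barrel1 below 0.3 N) and (distance between barrel2 and cell2 below 0.013 m and angle between barrel2's own z axis and vertical below 0.12 rad and contact force between the fingers and barrel2 below 0.3 N)) or ((distance between barrel1 and cell2 below 0.013 m and angle between barrel1's own z axis and vertical below 0.12 rad and contact force between the fingers and barrel1 below 0.3 N) and (distance between barrel2 and cell1 below 0.013 m and angle between barrel2's own z axis and vertical below 0.12 rad and contact force between the fingers and barrel2 below 0.3 N)))), for 0.2 s.
2. the key is wound up to the stop post (value of joint key above 4.15 rad), for 0.2 s.
At the end, for the whole second after the job is handed in: Each barrel stands in its own cell, its foot within 13 mm of the centre of the cell's floor, within 7 degrees of upright, at rest and released; the key stands at 4.15 rad or more (pointer within about 0.25 rad of its last place at the stop post) and is let go ((((distance between barrel1 and cell1 below 0.013 m and angle between barrel1's own z axis and vertical below 0.12 rad and contact force between the fingers and barrel1 below 0.3 N) and (distance between barrel2 and cell2 below 0.013 m and angle between barrel2's own z axis and vertical below 0.12 rad and contact force between the fingers and barrel2 below 0.3 N)) or ((distance between barrel1 and cell2 below 0.013 m and angle between barrel1's own z axis and vertical below 0.12 rad and contact force between the fingers and barrel1 below 0.3 N) and (distance between barrel2 and cell1 below 0.013 m and angle between barrel2's own z axis and vertical below 0.12 rad and contact force between the fingers and barrel2 below 0.3 N))) and value of joint key above 4.15 rad and contact force between the fingers and shaker below 0.3 N and linear speed of each of barrel1, barrel2 below 0.03 m/s); the robot touches nothing.
It fails at once if a barrel falls into a cell (faster than 0.8 m/s, as from more than about 30 mm) ((horizontal distance between barrel1 and cell1 below 0.03 m and z of barrel1 in the frame of cell1 below 0.06 m and linear speed of barrel1 above 0.8 m/s) or (horizontal distance between barrel1 and cell2 below 0.03 m and z of barrel1 in the frame of cell2 below 0.06 m and linear speed of barrel1 above 0.8 m/s) or (horizontal distance between barrel2 and cell1 below 0.03 m and z of barrel2 in the frame of cell1 below 0.06 m and linear speed of barrel2 above 0.8 m/s) or (horizontal distance between barrel2 and cell2 below 0.03 m and z of barrel2 in the frame of cell2 below 0.06 m and linear speed of barrel2 above 0.8 m/s)).
It fails at once if the bottle, the jar or the wrench is moved by more than 30 mm or a standing one is tipped over (distance of any of bottle, jar, wrench from where it was at the start of the episode above 0.03 m or angle between any of bottle, jar's own z axis and vertical above 0.5 rad).
It also fails if it takes over 72 s, if anything falls off the work surface, if the arm or the gripper's body presses on something with over 40 N, if the wrist force passes 120 N, or if a joint passes its speed limit or range.

## Working session

There is one attempt and no reset: what is moved stays moved. The work goes in short steps, Python scripts to look and compute and a shell command to move; the robot and the scene stay as the last step left them, time stands still between calls to the robot, and variables do not carry over. Pictures are saved under pics/ and viewed, at most 10 in all, crops included, and the job is handed in when it is done.

```bash
mkdir -p pics
cat > h.py <<'E'
import numpy as np, cv2
from station import env
def ray(s,u,v,T=None):
    f=200/np.tan(np.radians(s["fov_y"])/2); T=s["pose"] if T is None else T
    T=np.array(T); d=T[:3,:3]@np.array([(u-s["cx"])/f,-(v-s["cy"])/f,-1]); return T[:3,3],d
def onz(s,u,v,z,T=None):
    o,d=ray(s,u,v,T); return o+d*(z-o[2])/d[2]
def proj(s,p,T=None):
    f=200/np.tan(np.radians(s["fov_y"])/2); T=np.array(s["pose"] if T is None else T)
    c=T[:3,:3].T@(np.array(p)-T[:3,3]); return s["cx"]-f*c[0]/c[2], s["cy"]+f*c[1]/c[2]
def save(s,n): cv2.imwrite("pics/"+n+".png",s["frame"][:,:,::-1])
E
python3 - <<'E'
from h import *
o=env.get_obs(); print({k:np.round(v,3) for k,v in o.items()}, env.hold_point_z)
for n in ("top","scene"):
    s=env.snapshot(n); save(s,n+"0"); print(n,{k:np.round(v,3) for k,v in s.items() if k not in("frame",)})
    for q in ("barrel1","shaker","cell1","key","stop_post","bottle","jar","wrench"):
        print(q,[(round(r["score"],2),np.round(np.array(r["box"])*[640,400,640,400],1).tolist()) for r in env.look_for(s,q)[:4]])
E
```

```text
{'time': np.float64(0.0), 'joints': array([-1.115,  0.508, -0.238,  1.501,  0.126,  1.149, -0.155]), 'joint_velocities': array([ 0.001,  0.   , -0.   ,  0.   ,  0.   , -0.   , -0.001]), 'effort': array([ 2.0000e-03, -6.2061e+01, -2.1860e+00, -2.4964e+01,  1.3000e-02,
        1.3000e-02, -0.0000e+00]), 'eef_pos': array([0.214, 0.587, 0.23 ]), 'tool_rot': array([-0.   ,  0.174,  0.985, -0.001]), 'contact_force': array([0.915, 0.093, 0.079]), 'ft_torque': array([-0.013, -0.029,  0.029]), 'gripper_force': np.float64(0.0), 'width': np.float64(0.999)} 0.0187
top {'fov_y': np.float64(49.265), 'cx': np.float64(315.325), 'cy': np.float64(197.396), 'pose': array([[-0.022,  0.977, -0.211,  0.35 ],
       [-1.   , -0.022,  0.002,  0.063],
       [-0.003,  0.211,  0.977,  1.269],
       [ 0.   ,  0.   ,  0.   ,  1.   ]]), 'shot': np.int64(1)}
barrel1 [(0.6, [436.1, 191.2, 457.4, 206.8]), (0.16, [245.5, 195.2, 355.7, 260.1])]
shaker [(0.64, [242.3, 197.2, 357.0, 261.6])]
cell1 [(0.85, [245.0, 193.8, 358.7, 262.6]), (0.44, [445.6, 238.3, 468.5, 250.2])]
key [(0.79, [259.0, 213.9, 268.5, 246.9])]
st
[... 282 characters left out ...]
 'cy': np.float64(205.393), 'pose': array([[ 0.614, -0.484,  0.623,  1.223],
       [ 0.789,  0.359, -0.499, -0.464],
       [ 0.018,  0.798,  0.602,  0.703],
       [ 0.   ,  0.   ,  0.   ,  1.   ]]), 'shot': np.int64(2)}
barrel1 [(0.83, [191.8, 256.7, 215.7, 296.7]), (0.75, [164.7, 230.6, 185.6, 270.9]), (0.6, [270.4, 158.0, 377.7, 244.5])]
shaker [(0.74, [272.0, 158.8, 377.1, 248.7]), (0.37, [358.5, 124.6, 378.9, 167.9])]
cell1 [(0.63, [269.9, 158.6, 376.9, 246.8])]
key [(0.67, [340.6, 160.2, 353.2, 177.4])]
stop_post [(0.66, [269.9, 161.3, 376.1, 245.7])]
bottle [(0.71, [357.9, 121.5, 377.1, 167.0])]
jar [(0.86, [282.2, 269.3, 308.7, 303.4])]
wrench [(0.93, [369.5, 242.6, 413.1, 291.5])]
```

View pics/top0.png

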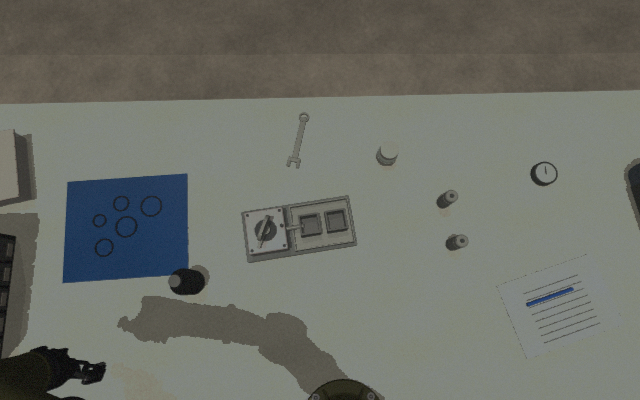

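View pics/scene0.png

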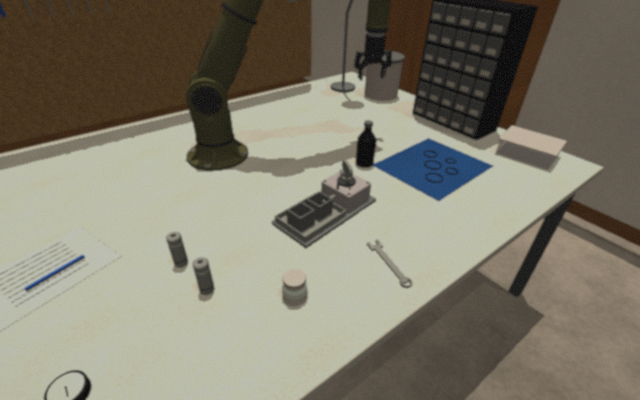

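The top view shows the shaker at about (300,228) with the key at (264,230). The barrels are at about (447,200) and (457,242), the jar at (387,155) and the wrench at (298,140). Next I'll fit the poses, using a zoomed crop.

Run:
```python
from h import *
from scipy.optimize import least_squares
s=env.snapshot("top"); 
a=cv2.resize(s["frame"][185:270,235:365],None,fx=6,fy=6,interpolation=cv2.INTER_CUBIC)
cv2.imwrite("pics/crop1.png",cv2.convertScaleAbs(a[:,:,::-1],alpha=1.3))
c=env.snapshot("scene")
def bc(s,x,y,R,H):
    t=np.linspace(0,2*np.pi,40); P=[proj(s,(x+R*np.cos(k),y+R*np.sin(k),z)) for k in t for z in(0,H)]
    P=np.array(P); return np.r_[P.min(0),P.max(0)]
def fit(bt,bs,R,H,x0):
    f=lambda p:np.r_[(bc(s,*p,R,H)-bt) if bt else [],(bc(c,*p,R,H)-bs)if bs else []]
    r=least_squares(f,x0,loss="soft_l1"); return r.x.round(4),r.fun.round(1)
print(fit([436.1,191.2,457.4,206.8],[191.8,256.7,215.7,296.7],.018,.098,[.4,-.25]))
print(fit([445.6,238.3,468.5,250.2],[164.7,230.6,185.6,270.9],.018,.098,[.3,-.25]))
print(fit(None,[191.8,256.7,215.7,296.7],.018,.098,[.4,-.25]))
print(fit(None,[164.7,230.6,185.6,270.9],.018,.098,[.3,-.25]))
print("jar",fit([374.5,140.4,398.3,164.8],[282.2,269.3,308.7,303.4],.03,.07,[.5,-.1]))
print("bottle",fit([170.1,267.8,207.3,295.3],[357.9,121.5,377.1,167.0],.035,.17,[.2,.3]))
print("tcp proj",proj(s,[.214,.587,.23]))
for u,v in((304,117),(292,165)):print("wrench",onz(s,u,v,0))
```

```text
(array([ 0.604 , -0.3127]), array([-0.8, -3.5,  0.5,  0.5,  0.1, -0.2, -0.6, -0.3]))
(array([ 0.4757, -0.332 ]), array([-0.2, -4.4,  0.9,  0.4, -1. , -0.1,  1.5, -2.6]))
(array([ 0.6051, -0.3126]), array([ 0.4,  0. , -0.4, -0. ]))
(array([ 0.4804, -0.334 ]), array([-1.2,  1.2,  1.4, -1.2]))
jar (array([ 0.7473, -0.1506]), array([-0.3, -1.3, -0.1,  1. , -0. , -2.7, -0.3,  2.8]))
bottle (array([0.3839, 0.4094]), array([-7.6, -1.2,  0.2,  0. , -5. , -3.8, -0.7,  1.5]))
tcp proj (np.float64(86.30000386854798), np.float64(358.50983417411646))
wrench [0.88017545 0.09042086 0.        ]
wrench [0.72629163 0.12928117 0.        ]
```

View pics/crop1.png

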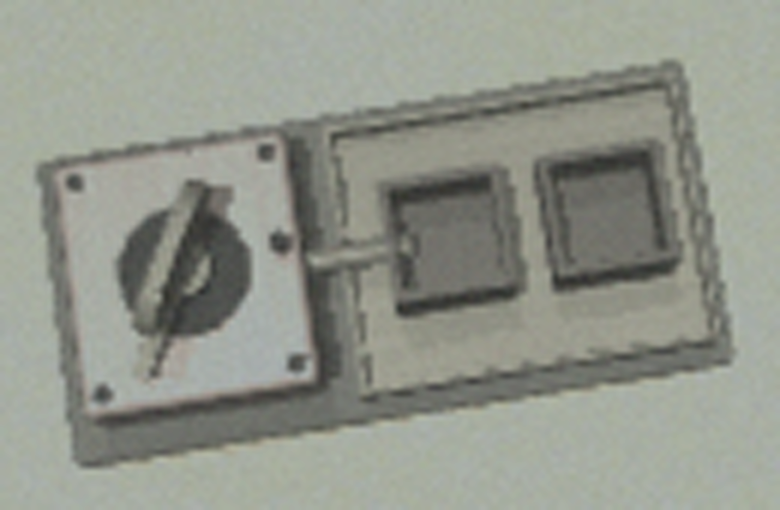

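The crop shows base corners near (42,165), (683,62), (733,360) and (78,465). The cell rims are centred near (453,238) and (607,215), and the stop post is the dot at (280,240). The blade leans about 27° clockwise of shaker x, so the key is already slightly wound.

```bash
cat >> h.py <<'E'
from scipy.spatial.transform import Rotation as Rn
def tool():
    o=env.get_obs(); q=o["tool_rot"]; T=np.eye(4); T[:3,:3]=Rn.from_quat(np.r_[q[1:],q[0]]).as_matrix(); T[:3,3]=o["eef_pos"]; return T,o
def go(xyz,phi):
    "tool down, tool y at world angle phi (deg): shift (mm) & turn (deg) in present tool axes"
    T,o=tool(); a=np.radians(phi); y=np.array([np.cos(a),np.sin(a),0]); z=np.array([0,0,-1.]); R=np.c_[np.cross(y,z),y,z]
    rv=Rn.from_matrix(T[:3,:3].T@R).as_rotvec(degrees=True)
    print("dp",(T[:3,:3].T@(np.array(xyz)-T[:3,3])*1000).round(1),"rot",rv.round(1),"t",o["time"],"j7",round(o["joints"][6],2))
def W(P,p): # shaker frame -> world
    c,s=np.cos(P[2]),np.sin(P[2]); return np.array([P[0]+c*p[0]-s*p[1],P[1]+s*p[0]+c*p[1],p[2]])
E
python3 - <<'E'
from h import *
from scipy.optimize import least_squares
s=env.snapshot("top")
M=[(.075,.16,.012),(.075,-.16,.012),(-.075,-.16,.012),(-.075,.16,.012)]
I=[(42,165),(683,62),(733,360),(78,465)]
h=.029
for cy,pts in((-.032,[(383,182),(510,165),(522,297),(400,312)]),(-.108,[(535,155),(660,140),(680,272),(550,288)])):
    M+=[(h,cy+h,.068),(h,cy-h,.068),(-h,cy-h,.068),(-h,cy+h,.068)]; I+=pts
I=np.array(I)/6+[235-.4,185-.4]
r=least_squares(lambda P:(np.array([proj(s,W(P,m)) for m in M])-I).ravel(),[.5,.06,.1],loss="soft_l1")
P=r.x; print(P.round(4),np.degrees(P[2]).round(2)); print(r.fun.reshape(-1,2).round(1).tolist()); np.save("P.npy",P)
for n,p in dict(c1=(0,-.032,.02),c2=(0,-.108,.02),key=(0,.09,.124)).items(): print(n,W(P,p).round(4))
for u,v,z in((193,183,.14),(148,330,.14),(152,375,.089)): 
    w=onz(s,u/6+234.6,v/6+184.6,z); print((w-W(P,(0,.09,z))).round(4))
print("toolcam",env.snapshot("wrist")["tool_from_camera"].round(3))
go([.604,-.3127,.2],np.degrees(P[2]))
E
```

```text
[0.5303 0.1109 0.1314] 7.53
[[-0.5, -0.3], [0.4, 0.5], [0.8, 1.1], [-0.4, 0.8], [-0.9, 0.5], [-1.5, 0.2], [-0.3, -1.4], [-0.7, -0.8], [0.7, 0.9], [0.3, 0.2], [0.5, -1.5], [1.5, -0.9]]
c1 [0.5345 0.0792 0.02  ]
c2 [0.5444 0.0038 0.02  ]
key [0.5185 0.2001 0.124 ]
[ 0.031  -0.0104  0.    ]
[-0.033  0.009  0.   ]
[-0.0473  0.0136 -0.    ]
toolcam [[ 0.001  0.949  0.314  0.081]
 [ 1.    -0.    -0.001 -0.001]
 [-0.     0.314 -0.949 -0.143]
 [ 0.     0.     0.     1.   ]]
dp [-674.6 -711.7   31.3] rot [-0.   0.  62.4] t 1.1 j7 -0.15
```

```bash
python3 -m jog '{"delta_rot":[[0,0,8],[0,0,16],[0,0,24],[0,0,32],[0,0,40],[0,0,48],[0,0,56],[0,0,62.4],[0,0,62.4],[0,0,62.4]],"dp":[[-0.034,-0.036,0],[-0.068,-0.072,0],[-0.102,-0.108,0],[-0.136,-0.144,0],[-0.17,-0.18,0],[-0.204,-0.216,0],[-0.238,-0.252,0],[-0.272,-0.288,0],[-0.306,-0.324,0],[-0.34,-0.36,0]],"hand":[-1,-1,-1,-1,-1,-1,-1,-1,-1,-1]}'; python3 -c "
from h import *
go([.604,-.3127,.2],7.5)"
```

```text
time: 2.1
eef_pos: [0.4108, 0.1307, 0.2317]
tool_rot: [0.0, 0.659, 0.752, 0.001]
contact_force: [1.4, 0.6, -0.2]
width: 0.997
gripper_force: 0.0
dp [-465.   133.1   31.7] rot [ 0.1 -0.   0.1] t 2.1 j7 -0.18
```

```bash
python3 -m jog '{"delta_rot":[[0,0,0],[0,0,0],[0,0,0],[0,0,0],[0,0,0],[0,0,0],[0,0,0],[0,0,0],[0,0,0],[0,0,0]],"dp":[[-0.045,0.013,0],[-0.09,0.026,0],[-0.135,0.039,0],[-0.18,0.052,0],[-0.225,0.065,0],[-0.27,0.078,0.005],[-0.315,0.091,0.01],[-0.36,0.104,0.015],[-0.405,0.12,0.02],[-0.44,0.133,0.03]],"hand":[-1,-1,-1,-1,-1,-1,-1,-1,-1,-1]}'
python3 - <<'E'
from h import *
from scipy.optimize import least_squares
T,o=tool(); s=env.snapshot("wrist"); save(s,"w1"); C=T@np.array(s["tool_from_camera"])
for q in("barrel1","jar"):
  for r in env.look_for(s,q)[:3]:
    b=np.array(r["box"])*[640,400,640,400]
    def bc(p):
        t=np.linspace(0,2*np.pi,40); Q=np.array([proj(s,(p[0]+.018*np.cos(k),p[1]+.018*np.sin(k),z),C) for k in t for z in(0,.098)]); return np.r_[Q.min(0),Q.max(0)]
    f=least_squares(lambda p:bc(p)-b,[.6,-.31],loss="soft_l1"); print(q,round(r["score"],2),b.round(),f.x.round(4),f.fun.round(1))
go([.604,-.3127,.2],7.5)
E
```

```text
time: 3.1
eef_pos: [0.6008, -0.2896, 0.2016]
tool_rot: [0.001, 0.659, 0.752, -0.0]
contact_force: [0.3, -0.2, -1.0]
width: 1.001
gripper_force: 0.0
barrel1 0.91 [292. 169. 339. 244.] [ 0.6    -0.3119] [-0.2 -0.7  0.2  0.5]
barrel1 0.66 [129. 170. 211. 246.] [ 0.4785 -0.3294] [-0.9  0.   2.1  0. ]
barrel1 0.33 [470.   0. 583.  78.] [ 0.7349 -0.1622] [-3.9  1.   0.9 -9.9]
jar 0.66 [469.   0. 582.  77.] [ 0.7344 -0.1623] [-3.7  1.   0.9 -9.3]
dp [-24.2   1.5  -0.5] rot [-0.1  0.  -0.1] t 3.25 j7 0.69
```

View pics/w1.png

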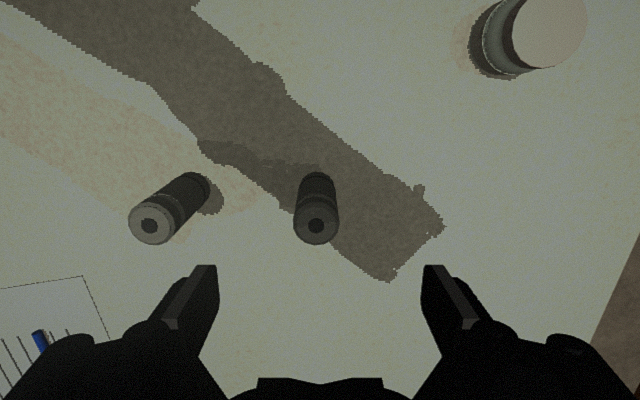

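The barrel sits centred between the fingers at (316,208), and the wrist fix (0.600,-0.312) agrees with the first fit.

```bash
python3 -m jog '{"delta_rot":[[0,0,0],[0,0,0],[0,0,0],[0,0,0],[0,0,0],[0,0,0],[0,0,0],[0,0,0],[0,0,0],[0,0,0]],"dp":[[-0.0225,-0.002,0.03],[-0.0225,-0.002,0.06],[-0.0225,-0.002,0.09],[-0.0225,-0.002,0.115],[-0.0225,-0.002,0.135],[-0.0225,-0.002,0.1465],[-0.0225,-0.002,0.1465],[-0.0225,-0.002,0.1465],[-0.0225,-0.002,0.1465],[-0.0225,-0.002,0.1465]],"hand":[-1,-1,-1,-1,-1,-1,-1,1,1,1]}'; python3 -m jog '{"delta_rot":[[0,0,0],[0,0,0],[0,0,0],[0,0,0],[0,0,0],[0,0,0]],"dp":[[0,0,0],[0,0,0],[0,0,0],[0,0,0],[0,0,0],[0,0,-0.01]],"hand":[1,1,1,1,1,1]}'
```

```text
time: 4.25
eef_pos: [0.6015, -0.3091, 0.0561]
tool_rot: [0.001, 0.659, 0.752, 0.0]
contact_force: [-0.0, -0.7, -0.2]
width: 0.517
gripper_force: 0.0
time: 4.85
eef_pos: [0.6001, -0.3083, 0.064]
tool_rot: [-0.001, 0.659, 0.752, -0.0]
contact_force: [0.6, -0.2, -3.3]
width: 0.408
gripper_force: 59.9
```

```bash
python3 -m jog '{"delta_rot":[[0,0,0],[0,0,0],[0,0,0],[0,0,0],[0,0,0],[0,0,0],[0,0,0],[0,0,0],[0,0,0],[0,0,0]],"dp":[[0,0,-0.04],[0,0,-0.08],[0.02,0,-0.12],[0.06,-0.005,-0.136],[0.1,-0.01,-0.136],[0.14,-0.015,-0.136],[0.18,-0.02,-0.136],[0.22,-0.025,-0.136],[0.25,-0.03,-0.136],[0.265,-0.03,-0.136]],"hand":[1,1,1,1,1,1,1,1,1,1]}'; python3 -m jog '{"delta_rot":[[0,0,0],[0,0,0]],"dp":[[0,0,0],[0,0,0]],"hand":[1,1]}';python3 - <<'E'
from h import *
T,o=tool(); s=env.snapshot("wrist"); save(s,"w2"); C=T@np.array(s["tool_from_camera"]); P=np.load("P.npy"); print(T[:3,3].round(4))
np.save("C2.npy",C)
for cy in(-.032,-.108):
  print([np.round(proj(s,W(P,(a*.024,cy+b*.024,.068)),C)).tolist() for a,b in((1,1),(1,-1),(-1,-1),(-1,1))])
print(proj(s,(T@[-.0035,0,-.043,1])[:3],C))
E
```

```text
time: 5.85
eef_pos: [0.5351, -0.0467, 0.2011]
tool_rot: [-0.001, 0.658, 0.753, 0.0]
contact_force: [-0.1, 0.2, -2.3]
width: 0.41
gripper_force: 60.4
time: 6.05
eef_pos: [0.5367, -0.0512, 0.2011]
tool_rot: [0.001, 0.659, 0.752, -0.0]
contact_force: [-0.6, -0.3, -3.5]
width: 0.41
gripper_force: 60.4
[ 0.5367 -0.0512  0.2011]
[[378.0, -34.0], [374.0, 43.0], [308.0, 43.0], [307.0, -34.0]]
[[373.0, 84.0], [370.0, 148.0], [309.0, 148.0], [308.0, 84.0]]
(np.float64(321.23675729458955), np.float64(336.6518916779125))
```

View pics/w2.png

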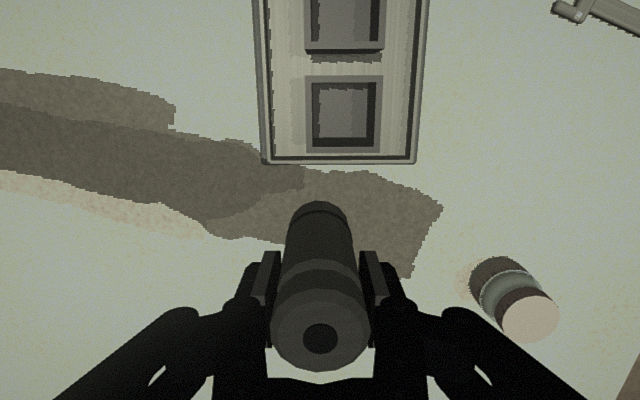

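The barrel hangs upright with its top at (320,338), so it is held at tool x of about -3.5 mm. Cell2's inner rim spans (311..375, 82..147), which puts the shaker estimate about 1.5 mm off in x and 1 mm in y.

```bash
python3 -m jog '{"delta_rot":[[0,0,0],[0,0,0],[0,0,0],[0,0,0],[0,0,0],[0,0,0],[0,0,0],[0,0,0],[0,0,0],[0,0,0]],"dp":[[0.04,0.005,0],[0.08,0.01,0],[0.115,0.015,0],[0.134,0.0165,0],[0.134,0.0165,0.02],[0.134,0.0165,0.04],[0.134,0.0165,0.055],[0.134,0.0165,0.06],[0.134,0.0165,0.06],[0.134,0.0165,0.06]],"hand":[1,1,1,1,1,1,1,1,1,1]}'
python3 - <<'E'
from h import *
T,o=tool(); s=env.snapshot("wrist"); save(s,"w3"); P=np.load("P.npy")+[.0015,.001,0]; np.save("P2.npy",P)
print((T@[-.0035,0,0,1])[:3].round(4),W(P,(0,-.032,.02)).round(4), o["eef_pos"].round(4))
c=env.snapshot("scene"); a=c["frame"][140:260,255:395]; cv2.imwrite("pics/s3.png",cv2.resize(a[:,:,::-1],None,fx=5,fy=5,interpolation=cv2.INTER_CUBIC))
go([0.5355,.0837,.0755],7.53)
E
```

```text
time: 7.1
eef_pos: [0.5358, 0.0841, 0.1414]
tool_rot: [0.0, 0.659, 0.752, 0.0]
contact_force: [0.3, 0.1, -2.4]
width: 0.406
gripper_force: 60.4
[0.5363 0.0806 0.1414] [0.536  0.0802 0.02  ] [0.5358 0.0841 0.1414]
dp [-0.8 -0.5 66.2] rot [ 0.1  0.  -0. ] t 7.2 j7 0.09
```

View pics/s3.png

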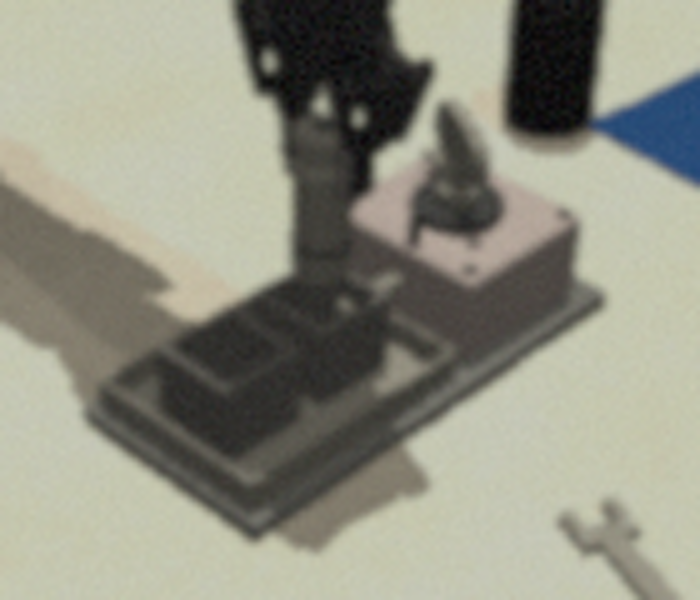

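The barrel hangs over cell1, its foot near (325,280) within the cell opening. Now I'll lower it.

```bash
python3 -m jog '{"delta_rot":[[0,0,0],[0,0,0],[0,0,0],[0,0,0],[0,0,0],[0,0,0],[0,0,0],[0,0,0],[0,0,0],[0,0,0]],"dp":[[0,0,0.01],[0,0,0.02],[0,0,0.03],[0,0,0.037],[0,0,0.044],[0,0,0.05],[0,0,0.055],[0,0,0.06],[0,0,0.06],[0,0,0.06]],"hand":[1,1,1,1,1,1,1,1,1,1]}'; python3 -m jog '{"delta_rot":[[0,0,0],[0,0,0],[0,0,0],[0,0,0]],"dp":[[0,0,0.002],[0,0,0.004],[0,0,0.006],[0,0,0.006]],"hand":[1,1,1,1]}'
```

```text
time: 8.2
eef_pos: [0.5351, 0.0849, 0.0808]
tool_rot: [0.0, 0.659, 0.752, -0.0]
contact_force: [1.4, 0.7, -2.9]
width: 0.406
gripper_force: 60.4
time: 8.6
eef_pos: [0.5353, 0.0849, 0.076]
tool_rot: [0.0, 0.659, 0.752, 0.001]
contact_force: [-4.3, -0.1, 9.6]
width: 0.407
gripper_force: 61.9
```

```bash
python3 -m jog '{"delta_rot":[[0,0,0],[0,0,0],[0,0,0],[0,0,0],[0,0,0],[0,0,0],[0,0,0],[0,0,0],[0,0,0],[0,0,0]],"dp":[[0,0,-0.001],[0,0,-0.001],[0,0,-0.001],[0,0,-0.001],[0,0,-0.001],[0,0,-0.001],[0,0,-0.02],[0,0,-0.05],[0,0,-0.09],[0,0,-0.13]],"hand":[-1,-1,-1,-1,-1,-1,-1,-1,-1,-1]}'
python3 - <<'E'
from h import *
go([.4785,-.31,.2],7.5)
E
```

```text
time: 9.6
eef_pos: [0.5346, 0.0847, 0.2059]
tool_rot: [-0.0, 0.659, 0.752, -0.001]
contact_force: [0.8, 1.1, -0.7]
width: 1.001
gripper_force: 0.0
dp [-383.9 -107.5    6.1] rot [-0.1  0.   0. ] t 9.6 j7 0.07
```

```bash
python3 -m jog '{"delta_rot":[[0,0,0],[0,0,0],[0,0,0],[0,0,0],[0,0,0],[0,0,0],[0,0,0],[0,0,0],[0,0,0],[0,0,0]],"dp":[[-0.044,-0.012,0],[-0.088,-0.024,0],[-0.132,-0.036,0],[-0.176,-0.048,0],[-0.22,-0.06,0],[-0.264,-0.072,0],[-0.308,-0.084,0],[-0.352,-0.096,0],[-0.384,-0.1075,0],[-0.384,-0.1075,0]],"hand":[-1,-1,-1,-1,-1,-1,-1,-1,-1,-1]}'
python3 - <<'E'
from h import *
from scipy.optimize import least_squares
T,o=tool(); s=env.snapshot("wrist"); C=T@np.array(s["tool_from_camera"])
for r in env.look_for(s,"barrel2")[:3]:
    b=np.array(r["box"])*[640,400,640,400]
    def bc(p):
        t=np.linspace(0,2*np.pi,40); Q=np.array([proj(s,(p[0]+.018*np.cos(k),p[1]+.018*np.sin(k),z),C) for k in t for z in(0,.098)]); return np.r_[Q.min(0),Q.max(0)]
    f=least_squares(lambda p:bc(p)-b,[.48,-.33],loss="soft_l1"); print(round(r["score"],2),b.round(),f.x.round(4),f.fun.round(1))
    go([*f.x,.055],7.5)
E
```

```text
time: 10.6
eef_pos: [0.4763, -0.316, 0.2049]
tool_rot: [0.001, 0.662, 0.75, -0.002]
contact_force: [-0.9, 0.4, 0.3]
width: 1.004
gripper_force: 0.0
0.57 [298. 163. 339. 231.] [ 0.4763 -0.3295] [-3.2 -4.1  3.2  1.6]
dp [-18.6  -4.4 149.5] rot [-0.  -0.  -0.1] t 10.7 j7 0.84
```

Run:
```python
from h import *
from scipy.optimize import least_squares
for i in range(2):
  T,o=tool(); s=env.snapshot("wrist"); C=T@np.array(s["tool_from_camera"])
  for r in env.look_for(s,"barrel2")[:2]:
    b=np.array(r["box"])*[640,400,640,400]
    def bc(p):
        t=np.linspace(0,2*np.pi,40); Q=np.array([proj(s,(p[0]+.018*np.cos(k),p[1]+.018*np.sin(k),z),C) for k in t for z in(0,.098)]); return np.r_[Q.min(0),Q.max(0)]
    f=least_squares(lambda p:bc(p)-b,[.48,-.33],loss="soft_l1"); print(o["eef_pos"],round(r["score"],2),b.round(),f.x.round(4),f.fun.round(1))
    go([*f.x,.055],7.5)
```

```text
[ 0.47843146 -0.31051716  0.2044904 ] 0.67 [295. 166. 339. 240.] [ 0.4784 -0.3304] [-1.9  0.   1.9  0. ]
dp [-21.7  -3.9 149.5] rot [ 0.  -0.1  0.1] t 10.8 j7 0.84
[ 0.47940583 -0.3085431   0.20457182] 0.76 [292. 169. 333. 241.] [ 0.4762 -0.3301] [-2.8 -1.9  2.8  1.2]
dp [-21.3  -6.3 149.7] rot [ 0.  -0.   0.2] t 10.9 j7 0.84
```

```bash
python3 -m jog '{"delta_rot":[[0,0,0],[0,0,0],[0,0,0],[0,0,0],[0,0,0],[0,0,0],[0,0,0],[0,0,0],[0,0,0],[0,0,0]],"dp":[[-0.0225,-0.004,0.03],[-0.0225,-0.004,0.06],[-0.0225,-0.004,0.09],[-0.0225,-0.004,0.115],[-0.0225,-0.004,0.138],[-0.0225,-0.004,0.1495],[-0.0225,-0.004,0.1495],[-0.0225,-0.004,0.1495],[-0.0225,-0.004,0.1495],[-0.0225,-0.004,0.1495]],"hand":[-1,-1,-1,-1,-1,-1,-1,1,1,1]}'; python3 -m jog '{"delta_rot":[[0,0,0],[0,0,0],[0,0,0],[0,0,0],[0,0,0]],"dp":[[0,0,0],[0,0,0],[0,0,0],[0,0,0],[0,0,0]],"hand":[1,1,1,1,1]}'; python3 -c "
from h import *
P=np.load('P2.npy'); c=W(P,(0,-.108,.2)); print(c); go(c,7.53)"
```

```text
time: 11.9
eef_pos: [0.4786, -0.3331, 0.0565]
tool_rot: [0.001, 0.659, 0.752, 0.0]
contact_force: [-0.2, -0.1, 0.1]
width: 0.516
gripper_force: 0.0
time: 12.4
eef_pos: [0.4782, -0.3332, 0.0564]
tool_rot: [0.001, 0.659, 0.752, 0.0]
contact_force: [-1.2, 0.8, 5.7]
width: 0.408
gripper_force: 59.1
[0.54592973 0.00482828 0.2       ]
dp [ 326.   111.6 -143.8] rot [0.1 0.1 0. ] t 12.4 j7 0.94
```

```bash
python3 -m jog '{"delta_rot":[[0,0,0],[0,0,0],[0,0,0],[0,0,0],[0,0,0],[0,0,0],[0,0,0],[0,0,0],[0,0,0],[0,0,0]],"dp":[[0,0,-0.04],[0,0,-0.08],[0.03,0.01,-0.12],[0.07,0.025,-0.144],[0.11,0.04,-0.144],[0.15,0.055,-0.144],[0.19,0.07,-0.144],[0.23,0.085,-0.144],[0.255,0.095,-0.144],[0.265,0.1,-0.144]],"hand":[1,1,1,1,1,1,1,1,1,1]}'; python3 -m jog '{"delta_rot":[[0,0,0],[0,0,0],[0,0,0]],"dp":[[0,0,0],[0,0,0],[0,0,0]],"hand":[1,1,1]}';python3 - <<'E'
from h import *
T,o=tool(); s=env.snapshot("wrist"); save(s,"w4"); C=T@np.array(s["tool_from_camera"]); P=np.load("P2.npy"); print(T[:3,3].round(4))
print([np.round(proj(s,W(P,(a*.024,-.108+b*.024,.068)),C)).tolist() for a,b in((1,1),(1,-1),(-1,-1),(-1,1))])
for x in(-.003,0,.003): print(np.round(proj(s,(T@[x,0,-.043,1])[:3],C)))
go(W(P,(0,-.108,.2)),7.53)
E
```

```text
time: 13.4
eef_pos: [0.5424, -0.0526, 0.1989]
tool_rot: [-0.001, 0.657, 0.754, 0.0]
contact_force: [0.0, 0.1, -4.1]
width: 0.408
gripper_force: 61.3
time: 13.7
eef_pos: [0.5417, -0.0591, 0.1993]
tool_rot: [0.0, 0.66, 0.751, -0.001]
contact_force: [0.0, -0.8, -4.1]
width: 0.405
gripper_force: 61.3
[ 0.5417 -0.0591  0.1993]
[[370.0, 70.0], [368.0, 136.0], [306.0, 136.0], [305.0, 71.0]]
[321. 335.]
[321. 328.]
[321. 321.]
dp [62.7 12.3 -0.7] rot [-0.   0.  -0.1] t 13.75 j7 0.35
```

View pics/w4.png

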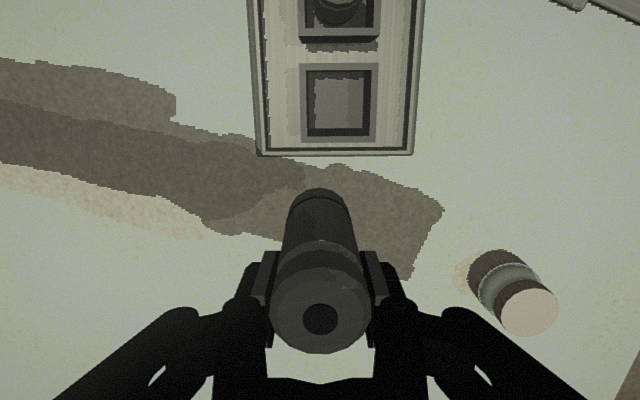

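The barrel top centre at (320,319) puts it at tool x of about +3.5 mm. Cell2's inner rim at (306..370, 70..136) matches the prediction, and barrel1 stands in cell1.

```bash
python3 -m jog '{"delta_rot":[[0,0,0],[0,0,0],[0,0,0],[0,0,0],[0,0,0],[0,0,0],[0,0,0],[0,0,0],[0,0,0],[0,0,0]],"dp":[[0.03,0.006,0],[0.059,0.0123,0],[0.059,0.0123,0],[0.059,0.0123,0.02],[0.059,0.0123,0.04],[0.059,0.0123,0.055],[0.059,0.0123,0.058],[0.059,0.0123,0.058],[0.059,0.0123,0.058],[0.059,0.0123,0.058]],"hand":[1,1,1,1,1,1,1,1,1,1]}'; python3 -c "
from h import *
T,o=tool();P=np.load('P2.npy'); print((T@[.0035,0,0,1])[:3].round(4)); go(W(P,(0,-.108,.0765)),7.53)"
```

```text
time: 14.75
eef_pos: [0.5473, 0.0029, 0.1422]
tool_rot: [0.001, 0.659, 0.752, 0.001]
contact_force: [-0.3, 0.3, -4.9]
width: 0.412
gripper_force: 61.3
[0.5468 0.0064 0.1422]
dp [ 2.1 -1.2 65.7] rot [0.1 0.  0. ] t 14.75 j7 0.27
```

```bash
python3 -m jog '{"delta_rot":[[0,0,0],[0,0,0],[0,0,0],[0,0,0],[0,0,0],[0,0,0],[0,0,0],[0,0,0],[0,0,0],[0,0,0]],"dp":[[-0.0015,-0.001,0],[-0.0015,-0.001,0.01],[-0.0015,-0.001,0.02],[-0.0015,-0.001,0.03],[-0.0015,-0.001,0.04],[-0.0015,-0.001,0.05],[-0.0015,-0.001,0.056],[-0.0015,-0.001,0.06],[-0.0015,-0.001,0.06],[-0.0015,-0.001,0.06]],"hand":[1,1,1,1,1,1,1,1,1,1]}'; python3 -m jog '{"delta_rot":[[0,0,0],[0,0,0],[0,0,0],[0,0,0]],"dp":[[0,0,0.002],[0,0,0.004],[0,0,0.006],[0,0,0.006]],"hand":[1,1,1,1]}'
```

```text
time: 15.75
eef_pos: [0.5461, 0.0015, 0.0815]
tool_rot: [0.0, 0.659, 0.752, 0.0]
contact_force: [-0.4, 0.1, -3.6]
width: 0.405
gripper_force: 61.3
time: 16.15
eef_pos: [0.5462, 0.0016, 0.0764]
tool_rot: [0.0, 0.659, 0.752, 0.001]
contact_force: [-3.6, 0.5, 8.8]
width: 0.405
gripper_force: 62.7
```

```bash
python3 -m jog '{"delta_rot":[[0,0,0],[0,0,0],[0,0,0],[0,0,0],[0,0,0],[0,0,0],[0,0,0],[0,0,0],[0,0,0],[0,0,0]],"dp":[[0,0,-0.001],[0,0,-0.001],[0,0,-0.001],[0,0,-0.001],[0,0,-0.001],[0,0,-0.001],[0,0,-0.02],[0,0,-0.05],[0,0,-0.1],[0,0,-0.145]],"hand":[-1,-1,-1,-1,-1,-1,-1,-1,-1,-1]}'
python3 - <<'E'
from h import *
P=np.load('P2.npy'); k=W(P,(0,.09,.22)); print(k); go(k,74); T,o=tool(); print(o["joints"].round(2))
E
```

```text
time: 17.15
eef_pos: [0.5456, 0.0014, 0.2219]
tool_rot: [-0.0, 0.659, 0.752, -0.0]
contact_force: [1.2, 0.9, -0.5]
width: 0.993
gripper_force: 0.0
[0.51999121 0.20112192 0.22      ]
dp [201.3   0.8   1.8] rot [ -0.   -0.  -66.5] t 17.15 j7 0.24
[-0.27  0.4   0.32  1.73 -0.14  1.03  0.24]
```

```bash
python3 -m jog '{"delta_rot":[[0,0,-8],[0,0,-16],[0,0,-24],[0,0,-32],[0,0,-40],[0,0,-48],[0,0,-56],[0,0,-64],[0,0,-66.5],[0,0,-66.5]],"dp":[[0.03,0,0],[0.06,0,0],[0.09,0,0],[0.12,0,0],[0.15,0,0],[0.18,0,0],[0.195,0,0],[0.2,0.001,0],[0.201,0.001,0],[0.201,0.001,0]],"hand":[-1,-1,-1,-1,-1,-1,-1,-1,-1,-1]}';  python3 -m jog '{"delta_rot":[[0,0,0],[0,0,0]],"dp":[[0,0,0],[0,0,0]],"hand":[-1,-1]}';python3 - <<'E'
from h import *
T,o=tool(); s=env.snapshot("wrist"); C=T@np.array(s["tool_from_camera"]); P=np.load("P2.npy"); save(s,"w5"); print(T[:3,3].round(4),o["joints"].round(2))
k=W(P,(0,.09,.14)); print("axis at z .14",proj(s,k,C),"at .085",proj(s,W(P,(0,.09,.085)),C))
np.savez("w5.npz",C=C)
for a in(-16,164):
  d=np.array([np.cos(np.radians(a)),np.sin(np.radians(a)),0]); print(a,np.round(proj(s,k+.036*d,C)),"pointer",np.round(proj(s,W(P,(0,.09,.089))+.052*d,C)))
go(k,74)
E
```

```text
time: 18.15
eef_pos: [0.5203, 0.2012, 0.2201]
tool_rot: [-0.0, 0.138, 0.99, -0.0]
contact_force: [0.3, 0.4, 0.2]
width: 0.998
gripper_force: 0.0
time: 18.35
eef_pos: [0.5205, 0.2006, 0.2203]
tool_rot: [-0.0, 0.14, 0.99, -0.0]
contact_force: [0.0, 0.6, -0.6]
width: 1.0
gripper_force: 0.0
[0.5205 0.2006 0.2203] [-0.4   0.41 -0.01  1.7   0.01  1.04  0.87]
axis at z .14 (np.float64(321.52576127197216), np.float64(206.46288758309808)) at .085 (np.float64(321.17512569510757), np.float64(183.75624622375895))
-16 [321. 255.] pointer [321. 244.]
164 [322. 153.] pointer [321. 120.]
dp [ 0.6  0.3 80.3] rot [-0.  0. -0.] t 18.4 j7 0.87
```

View pics/w5.png

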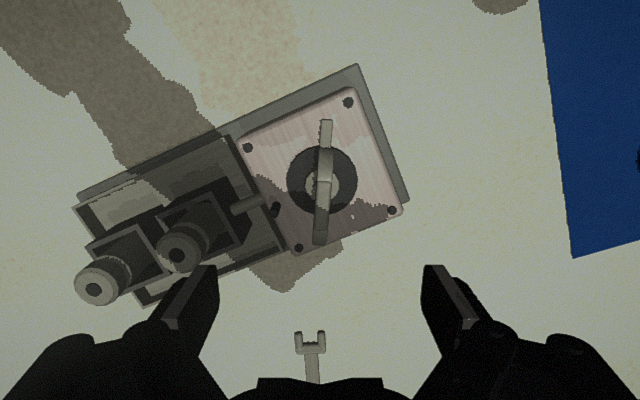

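Blade and pointer run from (326,120) to (320,243). The axis matches the prediction within 1 px, and the blade is turned about 2.5° further clockwise, so I'll go down and grip. Both barrels stand in their cells at (178,255) and (95,290).

```bash
python3 -m jog '{"delta_rot":[[0,0,2.5],[0,0,2.5],[0,0,2.5],[0,0,2.5],[0,0,2.5],[0,0,2.5],[0,0,2.5],[0,0,2.5],[0,0,2.5],[0,0,2.5]],"dp":[[0.0005,0.001,0.03],[0.0005,0.001,0.06],[0.0005,0.001,0.085],[0.0005,0.001,0.105],[0.0005,0.001,0.115],[0.0005,0.001,0.115],[0.0005,0.001,0.115],[0.0005,0.001,0.115],[0.0005,0.001,0.115],[0.0005,0.001,0.115]],"hand":[-1,-1,-1,-1,-1,-1,1,1,1,1]}';  python3 -m jog '{"delta_rot":[[0,0,0],[0,0,0],[0,0,0],[0,0,0],[0,0,0],[0,0,0]],"dp":[[0,0,0],[0,0,0],[0,0,0],[0,0,0],[0,0,0],[0,0,0]],"hand":[1,1,1,1,1,1]}'; python3 -c "
from h import *
T,o=tool(); print(o['ft_torque'],o['joints'].round(2)); go(W(np.load('P2.npy'),(0,.09,.105)),71.5)"
```

```text
time: 19.4
eef_pos: [0.5206, 0.2022, 0.106]
tool_rot: [0.001, 0.16, 0.987, 0.0]
contact_force: [0.3, -0.0, -0.1]
width: 0.331
gripper_force: 0.0
time: 20.0
eef_pos: [0.5205, 0.2023, 0.1057]
tool_rot: [0.0, 0.16, 0.987, 0.0]
contact_force: [-0.4, -0.1, 6.1]
width: 0.109
gripper_force: 60.1
[0.00327892 0.2190725  0.16681042] [-0.41  0.53 -0.    1.85  0.    0.76  0.83]
dp [ 0.1 -1.3  0.7] rot [0.  0.  0.1] t 20.0 j7 0.83
```

Gripped with only small forces. Winding clockwise (+z of the tool).

```bash
python3 -m jog '{"delta_rot":[[0,0,4],[0,0,9],[0,0,14],[0,0,19],[0,0,24],[0,0,29],[0,0,34],[0,0,39],[0,0,44],[0,0,44]],"dp":[[0,0,0],[0,0,0],[0,0,0],[0,0,0],[0,0,0],[0,0,0],[0,0,0],[0,0,0],[0,0,0],[0,0,0]],"hand":[1,1,1,1,1,1,1,1,1,1]}'; python3 -c "
from h import *
T,o=tool(); print(o['ft_torque'].round(2),o['joints'].round(2)); go(W(np.load('P2.npy'),(0,.09,.105)),71.5)"
```

```text
time: 21.0
eef_pos: [0.5203, 0.2022, 0.1057]
tool_rot: [0.0, 0.52, 0.854, 0.0]
contact_force: [-1.3, -0.8, 6.8]
width: 0.105
gripper_force: 60.5
[-0.06  0.26 -0.15] [-0.56  0.55  0.22  1.85 -0.17  0.77  0.23]
dp [-0.8 -0.8  0.7] rot [  0.    0.  -44.1] t 21.0 j7 0.23
```

```bash
python3 -m jog '{"delta_rot":[[0,0,5],[0,0,10],[0,0,15],[0,0,20],[0,0,25],[0,0,30],[0,0,35],[0,0,40],[0,0,45],[0,0,45]],"dp":[[0,0,0],[0,0,0],[0,0,0],[0,0,0],[0,0,0],[0,0,0],[0,0,0],[0,0,0],[0,0,0],[0,0,0]],"hand":[1,1,1,1,1,1,1,1,1,1]}'; python3 -m jog '{"delta_rot":[[0,0,5],[0,0,10],[0,0,15],[0,0,20],[0,0,25],[0,0,30],[0,0,35],[0,0,40],[0,0,45],[0,0,45]],"dp":[[0,0,0],[0,0,0],[0,0,0],[0,0,0],[0,0,0],[0,0,0],[0,0,0],[0,0,0],[0,0,0],[0,0,0]],"hand":[1,1,1,1,1,1,1,1,1,1]}'
python3 - <<'E'
from h import *
T,o=tool(); print(o['ft_torque'].round(2),o['joints'].round(2)); go(W(np.load('P2.npy'),(0,.09,.105)),-62.5)
E
```

```text
time: 22.0
eef_pos: [0.5202, 0.2022, 0.1057]
tool_rot: [-0.0, 0.807, 0.591, 0.0]
contact_force: [-2.5, -0.3, 6.5]
width: 0.109
gripper_force: 60.7
time: 23.0
eef_pos: [0.52, 0.2023, 0.1057]
tool_rot: [-0.0, 0.972, 0.237, -0.0]
contact_force: [-2.9, 0.3, 8.8]
width: 0.112
gripper_force: 60.8
[ 0.07  0.64 -0.07] [-0.84  0.63  0.68  1.85 -0.52  0.85 -0.99]
dp [-0.6  1.   0.7] rot [-0.   0.  -0.1] t 23.0 j7 -0.99
```

```bash
python3 -m jog '{"delta_rot":[[0,0,5],[0,0,10],[0,0,15],[0,0,20],[0,0,25],[0,0,30],[0,0,35],[0,0,40],[0,0,45],[0,0,45]],"dp":[[0,0,0],[0,0,0],[0,0,0],[0,0,0],[0,0,0],[0,0,0],[0,0,0],[0,0,0],[0,0,0],[0,0,0]],"hand":[1,1,1,1,1,1,1,1,1,1]}'
python3 - <<'E'
from h import *
T,o=tool(); print(o['ft_torque'].round(2),o['joints'].round(2)); go(W(np.load('P2.npy'),(0,.09,.105)),-107.5)
E
```

```text
time: 24.0
eef_pos: [0.52, 0.2025, 0.1058]
tool_rot: [-0.0, 0.988, -0.153, -0.0]
contact_force: [-3.9, 1.1, 8.9]
width: 0.109
gripper_force: 60.9
[ 0.19  0.68 -0.08] [-0.95  0.71  0.91  1.85 -0.69  0.93 -1.6 ]
dp [0.4 1.3 0.8] rot [-0.   0.  -0.1] t 24.0 j7 -1.6
```

```bash
python3 -m jog '{"delta_rot":[[0,0,5],[0,0,10],[0,0,15],[0,0,20],[0,0,25],[0,0,30],[0,0,34],[0,0,38],[0,0,40],[0,0,40]],"dp":[[0,0,0],[0,0,0],[0,0,0],[0,0,0],[0,0,0],[0,0,0],[0,0,0],[0,0,0],[0,0,0],[0,0,0]],"hand":[1,1,1,1,1,1,1,1,1,1]}'
python3 - <<'E'
from h import *
T,o=tool(); print(o['ft_torque'].round(2),o['joints'].round(2)); go(W(np.load('P2.npy'),(0,.09,.105)),-147.5)
T,o=tool(); s=env.snapshot("wrist"); save(s,"w6")
E
```

```text
time: 25.0
eef_pos: [0.5201, 0.2026, 0.1057]
tool_rot: [-0.0, 0.877, -0.481, -0.0]
contact_force: [-2.7, 1.7, 8.6]
width: 0.104
gripper_force: 60.8
[0.3  0.59 0.04] [-1.03  0.8   1.09  1.85 -0.83  1.04 -2.16]
dp [1.2 0.9 0.7] rot [-0.  0.  0.] t 25.0 j7 -2.16
```

View pics/w6.png

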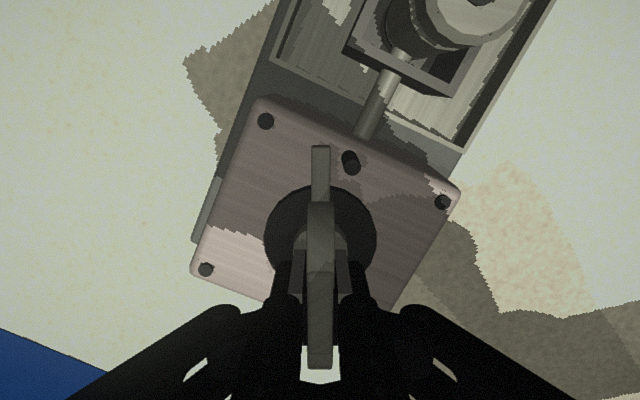

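The pointer at (320,150) is just short of the stop post at (350,162), with a gap of about 5 mm or 7°. I'll bring it up gently.

```bash
python3 -m jog '{"delta_rot":[[0,0,2],[0,0,4],[0,0,5],[0,0,6],[0,0,7],[0,0,7],[0,0,7]],"dp":[[0,0,0],[0,0,0],[0,0,0],[0,0,0],[0,0,0],[0,0,0],[0,0,0]],"hand":[1,1,1,1,1,1,1]}'
python3 - <<'E'
from h import *
T,o=tool(); print(o['ft_torque'].round(2),o['joints'].round(2)); go(W(np.load('P2.npy'),(0,.09,.105)),-154.5)
E
```

```text
time: 25.75
eef_pos: [0.5201, 0.2026, 0.1057]
tool_rot: [-0.0, 0.846, -0.533, -0.0]
contact_force: [-2.8, 0.6, 7.6]
width: 0.108
gripper_force: 60.7
[0.16 0.54 0.4 ] [-1.04  0.81  1.12  1.85 -0.85  1.06 -2.25]
dp [1.3 0.8 0.7] rot [-0.   0.1  0.1] t 25.75 j7 -2.25
```

The torque about z rose from 0.04 to 0.40 N m, so the pointer is at the stop. Releasing and backing off.

```bash
python3 -m jog '{"delta_rot":[[0,0,0],[0,0,0],[0,0,0],[0,0,0],[0,0,0],[0,0,0],[0,0,0],[0,0,0],[0,0,0],[0,0,0]],"dp":[[0,0,0],[0,0,0],[0,0,0],[0,0,0],[0,0,0],[0,0,-0.02],[0,0,-0.05],[0,0,-0.08],[0,0,-0.11],[0,0,-0.115]],"hand":[-1,-1,-1,-1,-1,-1,-1,-1,-1,-1]}'; python3 -m jog '{"delta_rot":[[0,0,0],[0,0,0],[0,0,0]],"dp":[[0,0,0],[0,0,0],[0,0,0]],"hand":[-1,-1,-1]}'
python3 - <<'E'
from h import *
s=env.snapshot("wrist"); save(s,"w7")
E
```

```text
time: 26.75
eef_pos: [0.5218, 0.2015, 0.2236]
tool_rot: [-0.002, 0.846, -0.533, 0.002]
contact_force: [-0.7, -1.2, 0.3]
width: 1.0
gripper_force: 0.0
time: 27.05
eef_pos: [0.5196, 0.2022, 0.2191]
tool_rot: [0.001, 0.846, -0.533, -0.001]
contact_force: [-0.1, -0.3, -0.3]
width: 1.0
gripper_force: 0.0
```

View pics/w7.png

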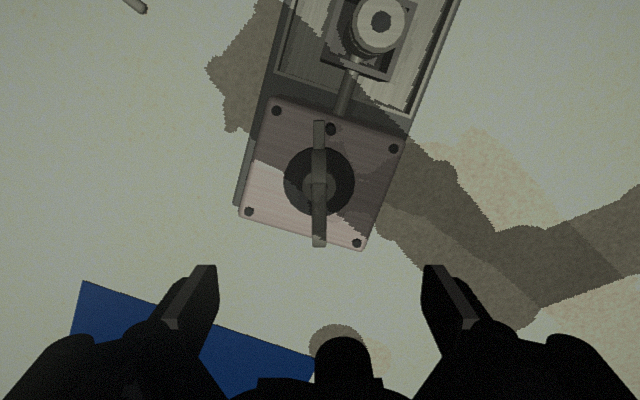

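The pointer at (319,125) lies against the stop post at (330,128), the blade is free, and barrel1 stands in its cell at (378,25). Handing in.

```bash
python3 -c "
from station import env
print(env.hand_in())"
```

```text
the job is handed in; nothing more can be done
None
```

I lowered both barrels into their cells, wound the key until its pointer met the stop post, let it go and handed the job in after about 27 s of robot time; the hand-in returned no verdict.

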